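# Release the access panel of a drive unit with a slotted screwdriver

### The job

Take the big orange screwdriver out of its rack and, using the screwdriver and not your fingers, give both slotted brass fasteners on the white drive unit their full quarter turn anticlockwise, so that the metal access panel springs up at its front edge. Then hang the screwdriver back upright in the hole of its rack, let go, and leave everything else on the bench where it stands.

Things in the scene. Friction and masses are not known exactly. Their poses are not given: they have to be found in the camera images.
- unit: white low steel box, 240 x 240 mm and 80 mm tall, with blue rims, fixed to the bench; origin at the centre of its underside, z up. Its top is a deck 80 mm above the bench. The panel lies on it; the two fasteners stand on the deck at x = -75 mm, y = +50 mm (left) and y = -50 mm (right). Blue rims stand up to 12 mm above the deck on the other three sides of the panel
- cam_l_slot (a point): centre of the top of the left round brass fastener head, on its turning axis, 100 mm above the bench when the unit stands on it. The head is 36 mm across and 20 mm tall. A straight slot runs across it through the centre, open at both ends: 6.5 mm wide, 9 mm deep with a black floor, its upper edges flared to 12 mm wide over the top 4 mm. x axis: along the slot and along the red lug (12 mm wide, reaches 34 mm from the axis, its top 9.5 mm below the top of the head); z up
- cam_r_slot (a point): centre of the top of the right round brass fastener head, on its turning axis, 100 mm above the bench when the unit stands on it. The head is 36 mm across and 20 mm tall. A straight slot runs across it through the centre, open at both ends: 6.5 mm wide, 9 mm deep with a black floor, its upper edges flared to 12 mm wide over the top 4 mm. x axis: along the slot and along the red lug (12 mm wide, reaches 34 mm from the axis, its top 9.5 mm below the top of the head); z up
- cam_l (a joint): angle of the left fastener in rad, 0 to 1.571: 0 = locked, the red lug points to the panel (unit's +x) and hooks over its edge; 1.571 = fully released, a quarter turn anticlockwise seen from above, lug parallel to the panel's edge (unit's +y, towards a green dot). It starts at 0 to 0.2, is stiff by 0.07 N m of friction, stays where it is left and has stops at both ends
- cam_r (a joint): angle of the right fastener in rad, 0 to 1.571: 0 = locked, the red lug points to the panel (unit's +x) and hooks over its edge; 1.571 = fully released, a quarter turn anticlockwise seen from above, lug parallel to the panel's edge (unit's +y, towards a green dot). It starts at 0 to 0.2, is stiff by 0.07 N m of friction, stays where it is left and has stops at both ends
- panel_front (a point): middle of the lower front edge of the loose grey metal access panel (140 x 180 x 4 mm, five black vent stripes, 0.24 kg). Its back edge is tucked under a blue lip and its front edge faces the fasteners, 20 mm from their axes. Held, this point is 80 to 83 mm above the bench; with both lugs turned clear, two spring plungers below lift it to about 96 mm, and there it stays
- driver_grip (a point): centre of the handle of the screwdriver, which hangs upright, blade down. Handle: orange, square 28 x 28 mm, 80 mm tall, this point half-way up. Below it a black round collar 48 mm across, its underside 46 mm below this point; then a 10 mm round shank; then a flat steel blade 20 mm wide (along x) and 3.5 mm thick (along y), 16 mm tall, whose tip is 126 mm below this point. x, y square to the handle's faces, z up along the handle. About 0.16 kg
- rack_hole (a point): centre of the mouth of the round hole (34 mm across, right through) in the grey top plate (100 x 100 x 10 mm) of the screwdriver's rack, 110 mm above the bench, z up; the rack is fixed and open below (98 mm free from the mouth down to the rack's foot plate). The screwdriver hangs with its collar flat on the plate, its handle's centre then 46 mm above this point
- jar: bystander: glass jar with green lid, 72 mm across, 100 mm tall, leave it; origin at the centre of its underside
- spray: bystander: white bottle with yellow cap, 60 mm across, 130 mm tall, leave it; origin at the centre of its underside
- carton: bystander: small cardboard carton, 70 x 110 x 50 mm, leave it; origin at the centre of its underside
Not all that is in view belongs to the job. Of the things like the part that bears panel_front, leave any that is turquoise; of the rest the larger one is meant.

How it is judged (in metres and radians):
On the way, in this order (a step that is already met when the one before it is completed fails the run):
1. the screwdriver is lifted out of its rack (z of driver_grip in the frame of rack_hole above 0.1 m), for 0.1 s.
2. both fasteners are released and the front edge of the panel has sprung up, the screwdriver still out of its rack (value of joint each of cam_l, cam_r above 1.25 rad and z of panel_front in the frame of unit above 0.09 m and not (horizontal distance between driver_grip and rack_hole below 0.02 m and z of driver_grip in the frame of rack_hole between 0.04 and 0.05 m and angle between driver_grip's own z axis and vertical below 0.1 rad)), for 0.2 s.
At the end, for the whole second after the job is handed in: Both fasteners turned at least 1.25 rad, the panel's front edge more than 10 mm above the deck, and the screwdriver hanging in its rack: upright within 0.1 rad, its handle's centre within 20 mm sideways of the hole's centre and 40 to 50 mm above the hole's mouth (value of joint each of cam_l, cam_r above 1.25 rad and z of panel_front in the frame of unit above 0.09 m and horizontal distance between driver_grip and rack_hole below 0.02 m and z of driver_grip in the frame of rack_hole between 0.04 and 0.05 m and angle between driver_grip's own z axis and vertical below 0.1 rad); the robot touches nothing.
It fails at once if a bystander (jar, bottle or carton) is moved more than 30 mm (distance of any of jar, spray, carton from where it was at the start of the episode above 0.03 m).
It fails at once if a fastener is pushed with the fingers instead of the screwdriver (contact force between the fingers and cam_l above 1 N or contact force between the fingers and cam_r above 1 N).
It also fails if it takes over 56 s, if anything falls off the work surface, if the arm or the gripper's body presses on something with over 40 N, if the wrist force passes 120 N, or if a joint passes its speed limit or range.

### The arm

A 7-joint arm with a two-finger parallel gripper is mounted at the origin on the work surface. World frame = base frame: x ahead of the robot, y to its left, z up, the work surface at z = 0. Lengths are in mm, angles in rad, forces in N, time in s.
With the tool pointing down it reaches from about 400 to 875 mm from the base axis. Payload 4.4 kg.
Tool frame: the origin (TCP) lies at the very end of the fingers, on their centre line; the grasp point (between the pads) lies 19 mm behind it; z points along the fingers, y is the direction in which the jaws open and shut (so a half turn about z gives the same grasp; the last joint's range is limited). The gripper opens to 85 mm and grips with 20 to 120 N. Pads are 22 mm wide; open, the fingers measure 114 mm over their backs; the gripper's body (76 mm by 85 mm) begins 54 mm behind the grasp point. The pads swing forward as they close: fully open they stand 13 mm farther back than shut.
Start: joints at [1.241, 0.628, 0.038, 1.517, -0.027, 0.996, -0.02], TCP at [169.517, -627.521, 198.113] pointing down, gripper open.
Joint ranges: [-3.06, 3.06], [-0.37, 2.12], [-1.25, 1.32], [0.18, 2.47], [-1.1, 4.24], [0.23, 1.98], [-2.94, 2.94]. Speed limits (rad/s): [2.57, 2.57, 3.14, 3.14, 3.14, 3.14, 3.14].

### API

Orientations are given as [roll, pitch, yaw] about the fixed x, y, z axes, in that order (R = Rz(yaw) Ry(pitch) Rx(roll)).
In Python, from cell import ctrl gives the robot as it stands.
- The arm moves only by the shell command python3 -m crank 'ROWS' [OPENING]. ROWS is JSON, a list that holds one entry, the list of rows, each a list of 6 numbers: the shift along the tool's x, y, z in units of 30 mm (1.0 is 30 mm), then the turn, a rotation vector about the tool's x, y, z in units of 6 degrees (1.0 is 6 degrees). In form: [[[tx, ty, tz, rx, ry, rz], ...]]. A call has 1 to 12 rows; each row shifts and turns the pose as measured when the row begins, along the tool's axes as they then stand; what a row does not reach is not made up. A row lasts 1/12 s, in which the tool goes at most 41.7 mm and 7.16 degrees, less where a joint would pass 70% of its speed; a pose out of reach is approached as far as the arm can. A call is refused whole if a number of a shift passes 1 or a number of a turn 1, either way. A call with a gripper value outside its range is refused whole. OPENING is the gripper command: -1 is fully open, 1 is shut, values between are in proportion, set as the call begins (- or left out, the last holds). The fingers move at their own pace and stop on an object; the grip force is fixed at half the most. Time passes only in rows, so rows that do not move let the fingers close. It gives the time, the measured TCP pose, the force and the opening at its end, in the units of the state.
- ctrl.read_state(): the state, without advancing time (a new reading comes with each control period).
- ctrl.get_image(name): name is "scene" or "top" or "wrist"; returns a dict with "color" (480x640x3 uint8, red, green, blue), "depth" (480x640 float32, mm along the optical axis (not along the pixel's ray), 0 where there is no reading), "camera_matrix" (3x3 intrinsics, pixels), "R" (3x3) and "t" (3): a world point X has camera coordinates R X + t. Camera axes: x right, y down, z forward; pixel columns grow to the right and rows downward; lengths in mm; the calibration is good to about 2 mm. The wrist camera is an equidistant fisheye: a pixel r from the principal point sees the ray r / f radians off the axis. A picture is of the moment at which its call begins.
- ctrl.finish_job(): hands the job in, once; it reports no verdict.
Trained networks look in a picture, given as the dict that the camera call returned (one of the last four; its "shot" number tells which), for a name from the list of things; names that differ only in an ending like _2 or _b are one class to them, and where a whole thing is asked for, a point or a joint stands for the part that bears it (a point fixed in the world has none). Each returns a list of dicts, best first, with "conf" (0 to 1); they miss things now and then, are a little off and sometimes report something else, mostly with a low value. They report only what shows in the picture. A call takes as long as a camera call. They do not tell look-alikes from the thing itself.
- ctrl.search_frame(query, picture): "extent" ([centre column, centre row, width, height] in pixels, round what is visible of it).
The state is a dict: "clock": time; "qpos": joint angles; "qd": joint speeds; "tau": joint torques, N m; "eef_pos": TCP position; "tool_rot": TCP orientation; "force": force on the tool from outside, world axes, zero at the start; "torque": the same for the moment, N m; "width": finger opening in mm.
Only numpy, scipy, OpenCV 4.12 (cv2) and the standard library are available. Lean on these libraries where they do the work, as an engineer would, in place of code of your own. Each camera call takes 0.05 s, during which the arm holds its last target. There are 200 camera calls.

## Working session

There is one attempt and no reset: what is moved stays moved. The work goes in short steps, Python scripts to look and compute and a shell command to move; the robot and the scene stay as the last step left them, time stands still between calls to the robot, and variables do not carry over. Pictures are saved under pics/ and viewed, about 8 in all and at most 12, crops included, and the job is handed in when it is done.

```bash
mkdir -p pics
cat > h.py <<'E'
import numpy as np, cv2
from cell import ctrl
def save(im,name,box=None,scale=1):
    c=im["color"][...,::-1]
    if box: c=c[box[1]:box[3],box[0]:box[2]]
    cv2.imwrite("pics/"+name,cv2.resize(c,None,fx=scale,fy=scale,interpolation=cv2.INTER_CUBIC))
def ray(im,u,v):
    K=im["camera_matrix"];R=np.array(im["R"]);t=np.array(im["t"])
    d=np.array([(u-K[0][2])/K[0][0],(v-K[1][2])/K[1][1],1.]);return -R.T@t,R.T@d
def atz(im,u,v,z):
    o,d=ray(im,u,v);return o+d*(z-o[2])/d[2]
def dep(im,u,v):
    o,d=ray(im,u,v);return o+d*im["depth"][int(round(v)),int(round(u))]
E
python3 - <<'E'
from h import *
np.set_printoptions(precision=1,suppress=True)
print(ctrl.read_state())
ims={}
for n in("top","scene"):
    im=ctrl.get_image(n);ims[n]=im;save(im,n+"0.png")
    print(n,im["camera_matrix"],im["R"],im["t"])
    for q in("unit","cam_l","cam_r","panel_front","driver_grip","rack_hole","jar","spray","carton"):
        for r in ctrl.search_frame(q,im)[:3]:
            u,v=r["extent"][:2];print(n,q,round(r["conf"],2),np.array(r["extent"]),dep(im,min(u,639),min(v,479)))
E
```

```text
{'clock': 0.0, 'qpos': array([ 1.2,  0.6,  0. ,  1.5, -0. ,  1. , -0. ]), 'qd': array([ 0.,  0.,  0., -0., -0.,  0.,  0.]), 'tau': array([ -0. , -56.3,   1.2, -19.3,   0. ,   0. ,   0. ]), 'eef_pos': array([ 169.3, -626.8,  197.2]), 'tool_rot': array([-3.1,  0. ,  0.3]), 'force': array([-1.1, -0.8, -0.7]), 'torque': array([0., 0., 0.]), 'width': 85.2825660339922}
top [[466.5   0.  321.2]
 [  0.  466.5 236.2]
 [  0.    0.    1. ]] [[-0.  -1.   0. ]
 [-1.   0.  -0.2]
 [ 0.2 -0.  -1. ]] [   8.   560.5 1171.3]
top unit 0.66 [317.  232.  102.6 108.3] [565.8   3.6  85. ]
top cam_l 0.76 [337.9 252.2  15.6  23.2] [511.8 -48.   86.4]
top cam_l 0.52 [298.4 257.9  10.6  15.4] [500.   52.5  85.7]
top cam_r 0.76 [337.9 252.2  15.6  23.2] [511.8 -48.   86.4]
top cam_r 0.52 [298.4 257.9  10.6  15.4] [500.   52.5  85.7]
top panel_front 0.86 [313.3 224.3  76.   58.3] [586.8  12.6  82.5]
top panel_front 0.67 [407.2 344.8  49.2  72.4] [ 274.3 -226.1   -0.8]
top panel_front 0.66 [357.7 149.8  45.6  38.4] [ 817.  -118.6    4.3]
top driver_grip 0.66 [435.  244.5  25.4  26.2] [ 509.9 -272.7  176.8]
top dri
[... 798 characters left out ...]
39.6  12.8  13.9] [510.5 -48.1  92.7]
scene cam_l 0.57 [337.6 245.2  11.   16.5] [505.7  58.5  96.7]
scene cam_r 0.75 [300.5 239.6  12.8  13.9] [510.5 -48.1  92.7]
scene cam_r 0.57 [337.6 245.2  11.   16.5] [505.7  58.5  96.7]
scene panel_front 0.85 [314.6 265.4  74.5  45.1] [579.6  11.6  83.7]
scene panel_front 0.68 [242.7 346.   57.4  48.7] [ 818.8 -119.7   -0.3]
scene driver_grip 0.62 [219.8 213.9  18.9  29.1] [ 532.3 -271.6  162. ]
scene rack_hole 0.69 [221.6 234.5  54.5  56.7] [ 560.9 -264.5  107.5]
scene jar 0.95 [418.3 272.   32.8  37.4] [541.7 286.7 102.5]
scene spray 0.66 [160.7 250.3  32.5  37.8] [ 642.9 -417.3   86.9]
scene carton 0.91 [475.7 339.4  51.6  35. ] [671.6 455.6  51.3]
```

View pics/top0.png

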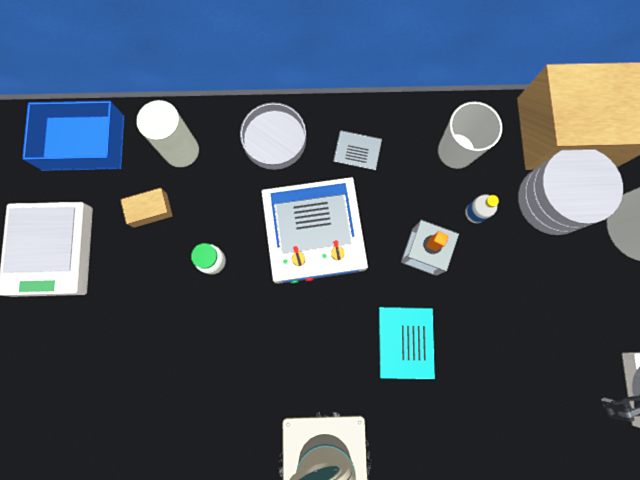

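Run:
```python
from h import *
im=ctrl.get_image("top")
a=im["color"][...,::-1]
c=cv2.resize(a[170:300,250:380],(600,600),interpolation=cv2.INTER_CUBIC)
d=cv2.resize(a[210:290,385:465],(600,600),interpolation=cv2.INTER_CUBIC)
cv2.imwrite("pics/crop1.png",cv2.resize(np.hstack([c,d]),(800,400)))
# handle top by colour + height
np.set_printoptions(precision=2,suppress=True)
hsv=cv2.cvtColor(im["color"],cv2.COLOR_RGB2HSV)
def pts(mask,zlo,zhi):
    P=[]
    for v,u in np.argwhere(mask):
        p=dep(im,u,v)
        if zlo<p[2]<zhi:P.append([u,v,*p])
    return np.array(P)
m=(hsv[...,0]>5)&(hsv[...,0]<18)&(hsv[...,1]>170)&(hsv[...,2]>120)
m[:, :385]=0;m[:,470:]=0
P=pts(m,188,205);print(len(P),P.mean(0) if len(P) else 0)
Q=pts(m,100,230);print(len(Q),Q.min(0),Q.max(0))
if len(P): print("minrect xy",cv2.minAreaRect(P[:,2:4].astype(np.float32)))
# rack plate
m=np.zeros_like(m);m[205:290,380:480]=1
P=pts(m,103,116);print("plate",len(P),P.mean(0),cv2.minAreaRect(P[:,2:4].astype(np.float32)))
# brass and red
m=np.zeros_like(m);m[235:275,280:360]=1
for nm,mm in(("red",((hsv[...,0]<6)|(hsv[...,0]>172))&(hsv[...,1]>130)&m),("brass",(hsv[...,0]>15)&(hsv[...,0]<32)&(hsv[...,1]>70)&m),("green",(hsv[...,0]>40)&(hsv[...,0]<85)&(hsv[...,1]>80)&m)):
    n,l,s,ce=cv2.connectedComponentsWithStats(mm.astype(np.uint8))
    for i in range(1,n):
        if s[i,4]>3:print(nm,s[i],ce[i],atz(im,*ce[i],100 if nm=="brass" else 88))
# unit outline
hsvb=(hsv[...,0]>95)&(hsv[...,0]<125)&(hsv[...,1]>100);hsvb[:,:250]=0;hsvb[:,385:]=0
P=pts(hsvb,84,100);print("rims",len(P),cv2.minAreaRect(P[:,2:4].astype(np.float32)))
```

```text
30 [ 438.43  240.23  516.86 -276.92  193.92]
141 [ 427.    232.    503.91 -295.27  117.65] [ 446.    250.    537.6  -265.36  199.23]
minrect xy ((520.4158325195312, -281.27197265625), (25.475143432617188, 26.677135467529297), 68.13546752929688)
plate 1272 [ 432.4   246.45  516.56 -283.44  109.86] ((519.8513793945312, -286.30487060546875), (100.5995101928711, 101.60687255859375), 67.33025360107422)
red [333 241   5   6  23] [335.48 243.22] [534.86 -42.56  88.  ]
red [293 246   5   7  25] [295.32 248.96] [522.76  59.78  88.  ]
brass [331 247   7  13  65] [333.97 253.46] [506.76 -37.34 100.  ]
brass [338 246   6  14  60] [340.55 251.93] [510.2  -53.98 100.  ]
brass [298 251   7  14  64] [301.22 257.48] [498.77  44.92 100.  ]
brass [292 253   8  13  64] [294.89 259.55] [493.99  60.83 100.  ]
green [322 254   5   4  15] [323.87 255.47] [504.17 -12.1   88.  ]
green [283 259   5   5  14] [284.86 261.  ] [492.69  86.7   88.  ]
rims 1002 ((612.4235229492188, 16.366355895996094), (143.45416259765625, 197.37672424316406), 6.488821029663086)
```

View pics/crop1.png

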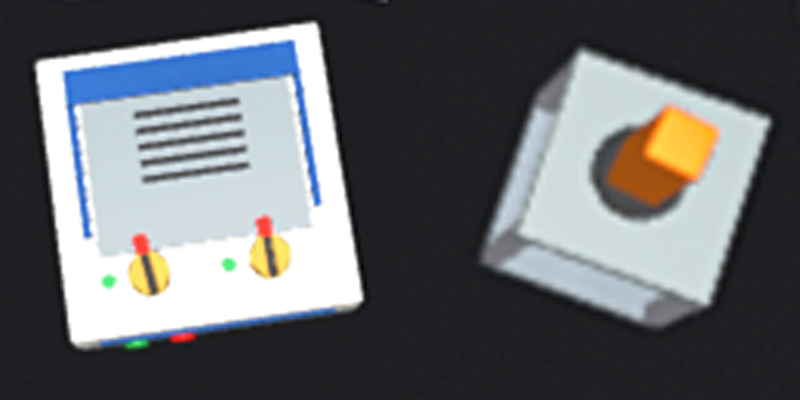

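The top view shows three panels: the grey one on the white unit (313,224), a small grey one loose on the bench (358,150) and a turquoise one (407,345). The one on the unit is meant: it isn't turquoise, it is the larger grey one, and both fasteners (337,252 and 298,258) are at its edge. The crop confirms this. The orange driver is in its rack at (435,245), with its faces at about 68°/-22°.

```bash
cat >> h.py <<'E'
from scipy.spatial.transform import Rotation as Ro
from scipy.linalg import logm,expm
def T(p,rpy):
    M=np.eye(4);M[:3,:3]=Ro.from_euler("xyz",rpy).as_matrix();M[:3,3]=p;return M
def go(p,yaw,n,rp=(np.pi,0),cur=None):
    s=ctrl.read_state()
    A=T(s["eef_pos"],s["tool_rot"]) if cur is None else T(*cur)
    D=np.linalg.inv(A)@T(p,[rp[0],rp[1],yaw])
    E=expm(np.real(logm(D))/n)
    r=np.r_[E[:3,3]/30,Ro.from_matrix(E[:3,:3]).as_rotvec(degrees=True)/6]
    print("now",s["clock"],s["eef_pos"].round(1),s["tool_rot"].round(3),"F",s["force"].round(1),"Tq",s["torque"].round(2),"w",round(s["width"],1))
    print(n,"x",np.round(r,3).tolist(),"total pos",(D[:3,3]/30).round(2))
E
python3 - <<'E'
from h import *
im=ctrl.get_image("top")
print(atz(im,438.43,240.23,196), im["t"])
print(ctrl.read_state()["tool_rot"],ctrl.read_state()["qpos"])
c=ctrl.get_image("wrist");save(c,"w0.png")
print(c["camera_matrix"])
go([519,-282,230],np.radians(68),18)
E
```

```text
[ 516.48529406 -276.35865636  196.        ] [   7.95680731  560.49698778 1171.26773847]
[ 3.14157587e+00 -5.74639430e-05  2.63788331e-01] [ 1.24116128  0.6283906   0.03848668  1.51741339 -0.02701517  0.99628864
 -0.02002394]
[[371.64829954   0.         322.4862976 ]
 [  0.         371.64829954 239.57839285]
 [  0.           0.           1.        ]]
now 1.15 [ 169.5 -627.5  198.1] [-3.142 -0.     0.264] F [-1.3 -0.8 -0.1] Tq [-0.03 -0.    0.03] w 85.3
18 x [0.94, -0.075, -0.059, 0.0, -0.0, -0.49] total pos [14.25 -8.08 -1.06]
```

```bash
python3 -m crank '[[[0.94,-0.08,-0.06,0,0,-0.49],[0.94,-0.08,-0.06,0,0,-0.49],[0.94,-0.08,-0.06,0,0,-0.49],[0.94,-0.08,-0.06,0,0,-0.49],[0.94,-0.08,-0.06,0,0,-0.49],[0.94,-0.08,-0.06,0,0,-0.49],[0.94,-0.08,-0.06,0,0,-0.49],[0.94,-0.08,-0.06,0,0,-0.49],[0.94,-0.08,-0.06,0,0,-0.49],[0.94,-0.08,-0.06,0,0,-0.49],[0.94,-0.08,-0.06,0,0,-0.49],[0.94,-0.08,-0.06,0,0,-0.49]]]' -1; python3 -c "
from h import *
go([520,-283,230],np.radians(68),9)"
```

```text
clock: 2.15
eef_pos: [440.7, -428.9, 218.0]
tool_rot: [-3.142, 0.008, 0.891]
force: [-0.2, 0.4, 0.9]
width: 85.7
now 2.15 [ 440.7 -428.9  218. ] [-3.142  0.008  0.891] F [-0.2  0.4  0.9] Tq [-0.03 -0.01 -0.02] w 85.7
9 x [0.616, -0.031, -0.047, -0.001, 0.009, -0.314] total pos [ 5.44 -1.   -0.45]
```

```bash
python3 -m crank '[[[0.62,-0.03,-0.05,0,0,-0.31],[0.62,-0.03,-0.05,0,0,-0.31],[0.62,-0.03,-0.05,0,0,-0.31],[0.62,-0.03,-0.05,0,0,-0.31],[0.62,-0.03,-0.05,0,0,-0.31],[0.62,-0.03,-0.05,0,0,-0.31],[0.62,-0.03,-0.05,0,0,-0.31],[0.62,-0.03,-0.05,0,0,-0.31],[0.3,0,0,0,0,-0.15],[0,0,0,0,0,0]]]'; python3 -c "
from h import *
go([520,-283,225],np.radians(68),2)
c=ctrl.get_image('wrist');save(c,'w1.png')"
```

```text
clock: 2.98
eef_pos: [526.5, -275.5, 230.8]
tool_rot: [3.14, 0.003, 1.194]
force: [0.1, -0.3, 0.3]
width: 85.5
now 2.9833 [ 526.5 -275.5  230.8] [3.140e+00 3.000e-03 1.194e+00] F [ 0.1 -0.3  0.3] Tq [-0.01 -0.02 -0.03] w 85.5
2 x [-0.155, -0.055, 0.098, 0.009, 0.016, 0.036] total pos [-0.31 -0.11  0.2 ]
```

View pics/w1.png

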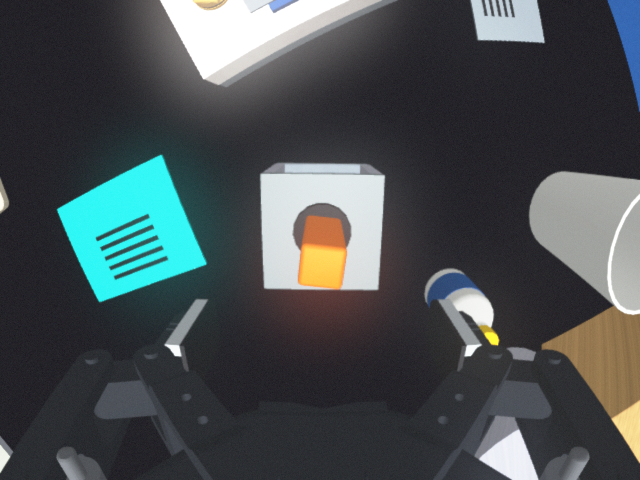

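The wrist view shows the driver's handle top centred at (322,267), its collar at (321,232), and the plate square to the image. The fingers straddle it evenly (185 and 459).

```bash
cat >> h.py <<'E'
def wray(c,u,v):
    K=c["camera_matrix"];x=(u-K[0][2])/K[0][0];y=(v-K[1][2])/K[1][1];th=np.hypot(x,y)
    d=np.array([x*np.sin(th)/th,y*np.sin(th)/th,np.cos(th)]) if th>1e-9 else np.array([0,0,1.])
    R=np.array(c["R"]);return -R.T@np.array(c["t"]),R.T@d
def watz(c,u,v,z):
    o,d=wray(c,u,v);return o+d*(z-o[2])/d[2]
E
python3 - <<'E'
from h import *
np.set_printoptions(precision=1,suppress=True)
c=ctrl.get_image("wrist")
for p in ((303,246),(343,247),(298,285),(342,288)): print(watz(c,*p,196))
h=np.mean([watz(c,*p,196) for p in ((303,246),(343,247),(298,285),(342,288))],0);print("handle",h)
print("plate",np.mean([watz(c,*p,110) for p in ((261,174),(385,175),(265,288),(380,290))],0),[watz(c,*p,110) for p in ((261,174),(385,175),(265,288),(380,290))])
print("collar",watz(c,321.5,232,115))
go([h[0],h[1],138],np.radians(68),6)
E
```

```text
[ 518.1 -265.8  196. ]
[ 540.  -275.2  196. ]
[ 505.5 -288.   196. ]
[ 530.  -299.9  196. ]
handle [ 523.4 -282.2  196. ]
plate [ 522.8 -286.1  110. ] [array([ 495.2, -220.8,  110. ]), array([ 587.7, -258.4,  110. ]), array([ 457.5, -313. ,  110. ]), array([ 550.8, -352.1,  110. ])]
collar [ 523.  -282.7  115. ]
now 3.0833 [ 525.3 -278.2  230.7] [3.1 0.  1.2] F [-0.2 -0.7  0.6] Tq [-0.  -0.  -0.1] w 85.2
6 x [-0.024, -0.002, 0.515, 0.002, 0.008, 0.006] total pos [-0.1 -0.   3.1]
```

```bash
python3 -m crank '[[[-0.05,0,0.5,0,0,0],[-0.05,0,0.5,0,0,0],[0,0,0.5,0,0,0],[0,0,0.5,0,0,0],[0,0,0.5,0,0,0],[0,0,0.45,0,0,0],[0,0,0,0,0,0]]]'; python3 -c "
from h import *
go([522.5,-282.5,138],np.radians(68),1)"
```

```text
clock: 3.67
eef_pos: [518.5, -297.5, 139.3]
tool_rot: [3.137, 0.015, 1.169]
force: [0.3, 1.0, 0.1]
width: 85.8
now 3.6667 [ 518.5 -297.5  139.3] [3.137 0.015 1.169] F [0.3 1.  0.1] Tq [ 0.04  0.01 -0.05] w 85.8
1 x [0.513, -0.074, 0.036, 0.043, 0.147, -0.172] total pos [ 0.51 -0.07  0.04]
```

```bash
python3 -m crank '[[[0.3,-0.04,0.02,0.04,0.1,-0.1],[0.2,-0.03,0.02,0,0.05,-0.07],[0,0,0,0,0,0],[0,0,0,0,0,0]]]'; python3 -c "
from h import *
go([522.5,-282.5,138],np.radians(68),1)"
```

```text
clock: 4.0
eef_pos: [521.6, -285.7, 139.0]
tool_rot: [3.141, 0.0, 1.182]
force: [1.0, 0.3, 1.1]
width: 85.1
now 4.0 [ 521.6 -285.7  139. ] [3.141 0.    1.182] F [1.  0.3 1.1] Tq [-0.04 -0.01 -0.04] w 85.1
1 x [0.111, -0.014, 0.033, 0.007, 0.002, -0.045] total pos [ 0.11 -0.01  0.03]
```

```bash
python3 -m crank '[[[0.1,0,0.03,0,0,0.02],[0,0,0,0,0,0],[0,0,0,0,0,0],[0,0,0,0,0,0],[0,0,0,0,0,0],[0,0,0,0,0,0],[0,0,0,0,0,0],[0,0,0,0,0,0],[0,0,0,0,0,0]]]' 1; python3 -c "
from h import *
go([522.5,-282.5,138],np.radians(68),1)"
```

```text
clock: 4.75
eef_pos: [524.3, -283.1, 140.8]
tool_rot: [3.137, 0.001, 1.18]
force: [-0.3, -0.2, 0.0]
width: 27.5
now 4.75 [ 524.3 -283.1  140.8] [3.137e+00 1.000e-03 1.180e+00] F [-0.3 -0.2  0. ] Tq [0.07 0.04 0.01] w 27.5
1 x [-0.004, -0.062, 0.093, 0.048, 0.01, -0.061] total pos [-0.   -0.06  0.09]
```

```bash
python3 -m crank '[[[0,0,-0.2,0,0,0],[0,0,-0.4,0,0,0],[0,0,-0.4,0,0,0],[0,0,-0.4,0,0,0],[0,0,-0.4,0,0,0]]]'; python3 -c "
from h import *
go([524.3,-283.1,255],1.18,6)"
```

```text
clock: 5.17
eef_pos: [520.9, -281.6, 193.6]
tool_rot: [-3.137, 0.0, 1.181]
force: [0.9, -0.3, -2.3]
width: 27.7
now 5.1667 [ 520.9 -281.6  193.6] [-3.137  0.     1.181] F [ 0.9 -0.3 -2.3] Tq [ 0.   -0.03 -0.04] w 27.7
6 x [-0.0, 0.02, -0.341, -0.007, 0.0, 0.001] total pos [-0.    0.12 -2.05]
```

```bash
python3 -m crank '[[[0,0.03,-0.36,0,0,0],[0,0.03,-0.36,0,0,0],[0,0.02,-0.36,0,0,0],[0,0.02,-0.36,0,0,0],[0,0,-0.36,0,0,0],[0,0,-0.2,0,0,0],[0,0,0,0,0,0],[0,0,0,0,0,0]]]'
python3 - <<'E'
from h import *
go([524.3,-283.1,255],1.18,1)
w=ctrl.get_image("wrist");s=ctrl.get_image("scene")
a=cv2.resize(w["color"][...,::-1][120:360,200:440],(400,400),interpolation=cv2.INTER_CUBIC)
R=np.array(s["R"]);t=np.array(s["t"]);K=s["camera_matrix"]
x=R@np.array([524,-283,165])+t;u,v=int(K[0][0]*x[0]/x[2]+K[0][2]),int(K[1][1]*x[1]/x[2]+K[1][2]);print(u,v)
b=cv2.resize(s["color"][...,::-1][v-40:v+40,u-40:u+40],(400,400),interpolation=cv2.INTER_CUBIC)
cv2.imwrite("pics/b1.png",np.hstack([a,b]))
print(-R.T@t)
E
```

```text
clock: 5.83
eef_pos: [523.9, -283.0, 260.2]
tool_rot: [-3.14, 0.0, 1.18]
force: [1.1, 0.3, -2.6]
width: 27.9
now 5.8333 [ 523.9 -283.   260.2] [-3.14  0.    1.18] F [ 1.1  0.3 -2.6] Tq [0.01 0.03 0.02] w 27.9
1 x [0.001, 0.015, 0.175, -0.02, 0.003, 0.004] total pos [0.   0.02 0.17]
216 210
[1231.4931935   182.95680567 1078.04075637]
```

View pics/b1.png

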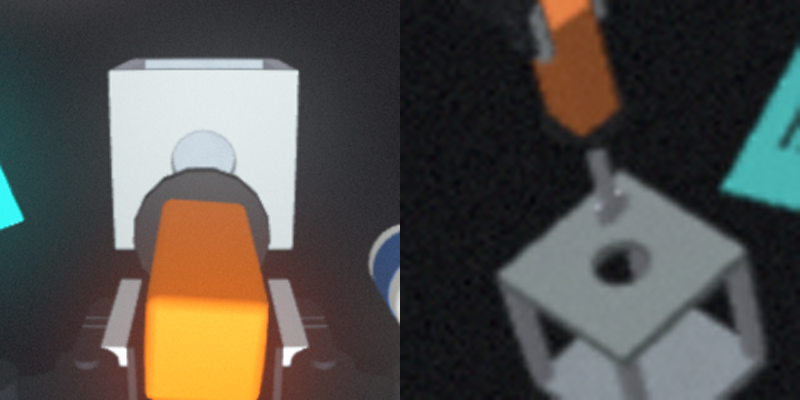

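The wrist half shows the handle held squarely between the pads. In the scene half, the blade at crop (607,207) has a lower edge that slopes up to the right, so it seems to lie along tool y. I'll check that edge-on over the fastener.

```bash
python3 -c "
from h import *
go([508,-125,260],1.69,8)"
```

```text
now 5.9333 [ 523.7 -282.8  259.8] [-3.139  0.     1.181] F [-0.3  0.  -1.3] Tq [-0.01 -0.01  0.02] w 27.7
8 x [0.644, -0.176, -0.001, -0.003, -0.001, -0.608] total pos [ 4.67 -2.49 -0.  ]
```

```bash
python3 -m crank '[[[0.64,-0.18,0,0,0,-0.6],[0.64,-0.18,0,0,0,-0.6],[0.64,-0.18,0,0,0,-0.6],[0.64,-0.18,0,0,0,-0.6],[0.64,-0.18,0,0,0,-0.6],[0.64,-0.18,0,0,0,-0.6],[0.64,-0.18,0,0,0,-0.6],[0.64,-0.18,0,0,0,-0.6],[0,0,0,0,0,0],[0,0,0,0,0,0],[0,0,0,0,0,0]]]'
python3 - <<'E'
from h import *
go([508,-46,225],1.69,6)
w=ctrl.get_image("wrist");s=ctrl.get_image("scene")
np.set_printoptions(precision=1,suppress=True)
a=cv2.resize(w["color"][...,::-1][0:300,170:470],(400,400),interpolation=cv2.INTER_CUBIC)
st=ctrl.read_state();p=st["eef_pos"]
R=np.array(s["R"]);t=np.array(s["t"]);K=s["camera_matrix"]
x=R@(p+[0,0,-95])+t;u,v=int(K[0][0]*x[0]/x[2]+K[0][2]),int(K[1][1]*x[1]/x[2]+K[1][2]);print(u,v)
b=cv2.resize(s["color"][...,::-1][v-25:v+25,u-25:u+25],(400,400),interpolation=cv2.INTER_CUBIC)
cv2.imwrite("pics/b2.png",np.hstack([a,b]))
hsv=cv2.cvtColor(w["color"],cv2.COLOR_RGB2HSV)
for nm,mm,z in(("red",((hsv[...,0]<5)|(hsv[...,0]>172))&(hsv[...,1]>150),90.5),("brass",(hsv[...,0]>17)&(hsv[...,0]<32)&(hsv[...,1]>90)&(hsv[...,2]>90),100)):
    n,l,sx,ce=cv2.connectedComponentsWithStats(mm.astype(np.uint8))
    for i in range(1,n):
        if sx[i,4]>25:print(nm,sx[i],ce[i],watz(w,*ce[i],z))
E
```

```text
clock: 6.85
eef_pos: [498.7, -101.5, 255.8]
tool_rot: [-3.131, -0.009, 1.751]
force: [1.4, 0.0, -1.4]
width: 27.7
now 6.85 [ 498.7 -101.5  255.8] [-3.131 -0.009  1.751] F [ 1.4  0.  -1.4] Tq [-0.06 -0.04 -0.04] w 27.7
6 x [0.296, 0.1, 0.172, -0.017, -0.013, 0.096] total pos [1.75 0.65 1.03]
281 217
red [374  43  18  12 185] [382.7  48.6] [523.9  60.7  90.5]
red [367 151  17  12 187] [375.1 156.8] [535.7 -40.7  90.5]
brass [336  29  38  18 505] [354.5  38.5] [496.7  62.1 100. ]
brass [336  51  39  18 500] [355.1  58.3] [500.5  43.7 100. ]
brass [330 137  37  17 430] [348.4 145.9] [509.1 -35.5 100. ]
brass [330 159  37  17 440] [348.  166.2] [512.1 -53.5 100. ]
```

View pics/b2.png

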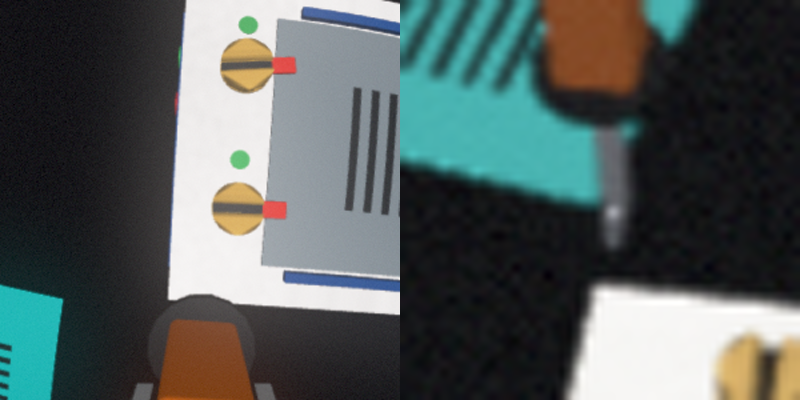

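The blade at crop (612,220) looks thinner than its shank, so it is edge-on and does lie along tool y. The wrist view shows the right fastener at crop (238,208) and the left at (247,64). Both slots are clear and nearly along unit x.

```bash
python3 -c "
from h import *
go([510,-45.3,225],1.73,6)"
```

```text
now 6.95 [ 499.1 -102.8  255.8] [-3.131 -0.008  1.748] F [-0.1 -0.9 -1.1] Tq [-0.03 -0.06  0.02] w 27.3
6 x [0.304, 0.115, 0.172, -0.016, -0.013, 0.029] total pos [1.82 0.71 1.03]
```

```bash
python3 -m crank '[[[0.3,0.12,0.15,-0.02,-0.01,0.03],[0.3,0.12,0.15,-0.02,-0.01,0.03],[0.3,0.12,0.15,-0.02,-0.01,0.03],[0.3,0.12,0.15,-0.02,-0.01,0.03],[0.3,0.12,0.15,-0.02,-0.01,0.03],[0.1,0.05,0.1,0,0,0],[0,0,0,0,0,0],[0,0,0,0,0,0]]]'; python3 -c "
from h import *
go([510,-45.3,222],1.73,1)"
```

```text
clock: 7.62
eef_pos: [512.5, -58.6, 228.2]
tool_rot: [3.141, 0.002, 1.719]
force: [0.5, -0.2, -1.1]
width: 27.3
now 7.6167 [512.5 -58.6 228.2] [3.141e+00 2.000e-03 1.719e+00] F [ 0.5 -0.2 -1.1] Tq [ 0.01 -0.01  0.03] w 27.3
1 x [0.451, -0.016, 0.207, 0.005, 0.016, -0.106] total pos [ 0.45 -0.02  0.21]
```

```bash
python3 -m crank '[[[0.25,0,0.1,0,0,-0.05],[0.2,0,0.1,0,0,-0.05],[0,0,0,0,0,0],[0,0,0,0,0,0],[0,0,0,0,0,0]]]'; python3 -c "
from h import *
go([510,-45.3,222],1.73,1)"
```

```text
clock: 8.03
eef_pos: [510.4, -46.6, 221.9]
tool_rot: [3.141, 0.003, 1.727]
force: [0.7, -0.0, -1.1]
width: 27.5
now 8.0333 [510.4 -46.6 221.9] [3.141e+00 3.000e-03 1.727e+00] F [ 0.7 -0.  -1.1] Tq [-0.05 -0.02 -0.01] w 27.5
1 x [0.045, -0.005, -0.002, 0.006, 0.028, -0.029] total pos [ 0.04 -0.   -0.  ]
```

```bash
python3 -m crank '[[[0.05,0,0.1,0,0.02,-0.02],[0,0,0.15,0,0,0],[0,0,0.12,0,0,0],[0,0,0.1,0,0,0],[0,0,0,0,0,0]]]'
python3 - <<'E'
from h import *
go([510,-45.3,204],1.73,1)
s=ctrl.get_image("scene");p=ctrl.read_state()["eef_pos"]
R=np.array(s["R"]);t=np.array(s["t"]);K=s["camera_matrix"]
x=R@(p+[0,0,-105])+t;u,v=int(K[0][0]*x[0]/x[2]+K[0][2]),int(K[1][1]*x[1]/x[2]+K[1][2])
b=cv2.resize(s["color"][...,::-1][v-30:v+20,u-25:u+25],(500,500),interpolation=cv2.INTER_CUBIC)
cv2.imwrite("pics/b3.png",b)
E
```

```text
clock: 8.45
eef_pos: [510.3, -45.8, 206.7]
tool_rot: [3.14, 0.001, 1.728]
force: [-0.2, -0.4, -1.4]
width: 27.3
now 8.45 [510.3 -45.8 206.7] [3.140e+00 1.000e-03 1.728e+00] F [-0.2 -0.4 -1.4] Tq [0.01 0.08 0.03] w 27.3
1 x [0.019, -0.007, 0.089, 0.012, 0.013, -0.017] total pos [ 0.02 -0.01  0.09]
```

View pics/b3.png

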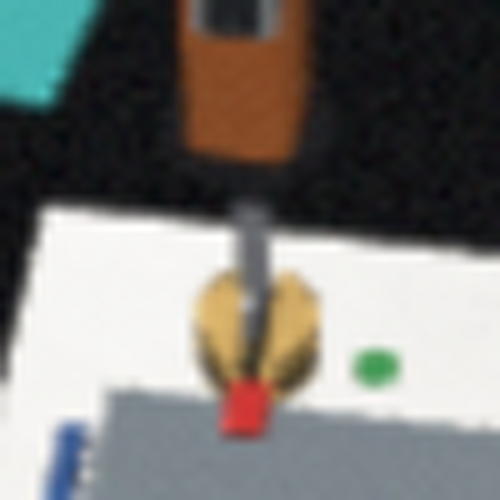

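The scene crop shows the blade inside the right slot at (252,310), in line with it and with no contact force. I'll seat it 4 mm deeper and turn.

```bash
python3 -m crank '[[[0.01,0,0.12,0,0,0],[0,0,0,0,0,-0.3],[0,0,0,0,0,-0.7],[0,0,0,0,0,-0.7],[0,0,0,0,0,-0.7],[0,0,0,0,0,-0.7]]]'; python3 -c "
from h import *
go([510,-45.3,203.5],np.radians(190),12)"
```

```text
clock: 9.0
eef_pos: [510.5, -45.0, 202.5]
tool_rot: [3.14, 0.002, 2.065]
force: [0.2, 1.0, -0.0]
width: 27.6
now 9.0 [510.5 -45.  202.5] [3.140e+00 2.000e-03 2.065e+00] F [ 0.2  1.  -0. ] Tq [ 0.06  0.22 -0.07] w 27.6
12 x [0.001, -0.001, -0.003, -0.0, 0.002, -0.995] total pos [ 0.   -0.02 -0.03]
```

```bash
python3 -m crank '[[[0,0,0,0,0,-0.9],[0,0,0,0,0,-0.9],[0,0,0,0,0,-0.9],[0,0,0,0,0,-0.9],[0,0,0,0,0,-0.9],[0,0,0,0,0,-0.9],[0,0,0,0,0,-0.9],[0,0,0,0,0,-0.9],[0,0,0,0,0,-0.9],[0,0,0,0,0,0]]]'; python3 -c "
from h import *
go([510,-45.3,203.5],np.radians(192),5)"
```

```text
clock: 9.83
eef_pos: [509.9, -45.2, 202.4]
tool_rot: [-3.141, 0.001, 2.953]
force: [-0.2, -1.0, 0.1]
width: 27.7
now 9.8333 [509.9 -45.2 202.4] [-3.141e+00  1.000e-03  2.953e+00] F [-0.2 -1.   0.1] Tq [-0.    0.19 -0.1 ] w 27.7
5 x [-0.001, -0.001, -0.007, -0.001, 0.001, -0.761] total pos [-0.   -0.   -0.04]
```

```bash
python3 -m crank '[[[0,0,0,0,0,-0.8],[0,0,0,0,0,-0.8],[0,0,0,0,0,-0.8],[0,0,0,0,0,-0.6],[0,0,0,0,0,-0.4],[0,0,0,0,0,-0.2],[0,0,0,0,0,0]]]'; python3 -c "
from h import *
go([510,-45.3,203.5],np.radians(194),5)"
```

```text
clock: 10.42
eef_pos: [509.7, -45.5, 202.4]
tool_rot: [-3.141, 0.0, -2.957]
force: [-1.1, 0.1, 0.2]
width: 27.7
now 10.4167 [509.7 -45.5 202.4] [-3.141  0.    -2.957] F [-1.1  0.1  0.2] Tq [ 0.1   0.17 -0.06] w 27.7
5 x [-0.002, 0.001, -0.007, -0.0, 0.0, -0.114] total pos [-0.01  0.01 -0.04]
```

```bash
python3 -m crank '[[[0,0,0,0,0,-0.5],[0,0,0,0,0,-0.5],[0,0,0,0,0,-0.2],[0,0,0,0,0,0]]]'; python3 -c "
from h import *
go([510,-45.3,203.5],np.radians(187),2)"
```

```text
clock: 10.75
eef_pos: [509.5, -45.6, 202.5]
tool_rot: [-3.141, -0.0, -2.836]
force: [-0.0, 0.3, 0.6]
width: 27.1
now 10.75 [509.5 -45.6 202.5] [-3.141 -0.    -2.836] F [-0.   0.3  0.6] Tq [-0.01  0.18 -0.05] w 27.1
2 x [-0.009, 0.003, -0.017, -0.004, -0.001, 0.877] total pos [-0.02  0.01 -0.03]
```

```bash
python3 -m crank '[[[0,0,0,0,0,0.5],[0,0,0,0,0,0.5],[0,0,-0.2,0,0,0],[0,0,-0.5,0,0,0],[0,0,-0.6,0,0,0],[0,0,-0.2,0,0,0],[0,0,0,0,0,0],[0,0,0,0,0,0]]]'
python3 - <<'E'
from h import *
go([498,53.5,240],np.radians(105),1)
s=ctrl.get_image("scene");w=ctrl.get_image("wrist")
a=cv2.resize(w["color"][...,::-1][0:300,320:620],(400,400),interpolation=cv2.INTER_CUBIC)
b=cv2.resize(s["color"][...,::-1][205:305,265:365],(400,400),interpolation=cv2.INTER_CUBIC)
cv2.imwrite("pics/b4.png",np.hstack([a,b]))
E
```

```text
clock: 11.42
eef_pos: [509.3, -45.8, 249.0]
tool_rot: [-3.141, -0.001, -2.951]
force: [0.4, -1.1, -1.9]
width: 27.6
now 11.4167 [509.3 -45.8 249. ] [-3.141e+00 -1.000e-03 -2.951e+00] F [ 0.4 -1.1 -1.9] Tq [ 0.04  0.02 -0.03] w 27.6
1 x [-0.257, 3.322, 0.297, -0.014, 0.002, 14.321] total pos [-0.26  3.32  0.3 ]
```

View pics/b4.png

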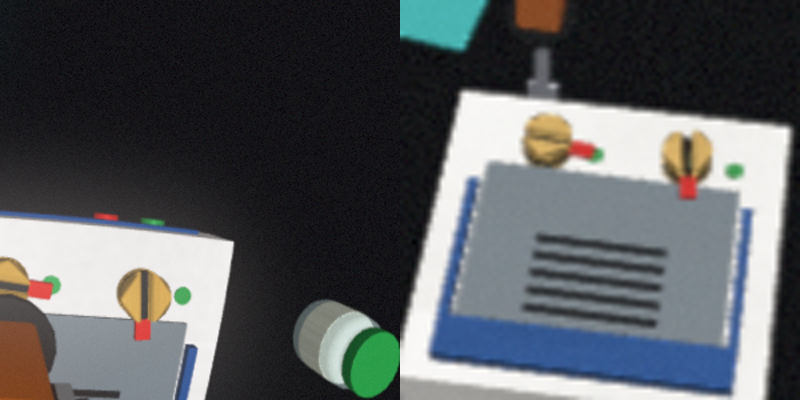

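The right lug now points at its green dot (scene crop 580,150) and its slot runs parallel to the panel edge. Next I'll measure the left fastener again.

Run:
```python
from h import *
np.set_printoptions(precision=1,suppress=True)
w=ctrl.get_image("wrist")
hsv=cv2.cvtColor(w["color"],cv2.COLOR_RGB2HSV)
for nm,mm,z in(("red",((hsv[...,0]<5)|(hsv[...,0]>172))&(hsv[...,1]>150),90.5),("brass",(hsv[...,0]>15)&(hsv[...,0]<32)&(hsv[...,1]>80)&(hsv[...,2]>80),100),("slot",(hsv[...,2]<75),100)):
    mm=mm.copy();mm[:,:400]=0;mm[:,450:]=0;mm[:195]=0;mm[260:]=0
    n,l,sx,ce=cv2.connectedComponentsWithStats(mm.astype(np.uint8))
    for i in range(1,n):
        if sx[i,4]>25:
            ys,xs=np.where(l==i);P=np.array([watz(w,u,v,z)[:2] for u,v in zip(xs,ys)],np.float32)
            f=cv2.fitLine(P,cv2.DIST_L2,0,.01,.01).ravel()
            print(nm,sx[i],P.mean(0),"line az",np.degrees(np.arctan2(f[1],f[0])))
go([500,40,235],np.radians(105),12)
```

```text
red [421 240  12  16 151] [523.9  61.1] line az 0.9731342
brass [ 408  203   40   39 1021] [497.3  51.8] line az 78.290085
now 11.5667 [508.6 -45.9 248.2] [-3.1 -0.  -3. ] F [ 0.   0.2 -1.9] Tq [-0.  0.  0.] w 27.4
12 x [0.148, 0.218, 0.037, -0.002, -0.001, 1.194] total pos [-0.3  2.9  0.4]
```

```bash
python3 -m crank '[[[0.12,0.18,0.02,0,0,0.95],[0.12,0.18,0.02,0,0,0.95],[0.12,0.18,0.02,0,0,0.95],[0.12,0.18,0.02,0,0,0.95],[0.12,0.18,0.02,0,0,0.95],[0.12,0.18,0.02,0,0,0.95],[0.12,0.18,0.02,0,0,0.95],[0.12,0.18,0.02,0,0,0.95],[0.12,0.18,0.02,0,0,0.95],[0.12,0.18,0.02,0,0,0.95],[0.12,0.18,0.02,0,0,0.95],[0.12,0.18,0.02,0,0,0.95]]]'; python3 -c "
from h import *
go([497.8,53.7,230],np.radians(105),5)"
```

```text
clock: 12.57
eef_pos: [486.1, 25.5, 231.3]
tool_rot: [-3.124, -0.01, 2.079]
force: [0.1, 0.1, -1.0]
width: 27.7
now 12.5667 [486.1  25.5 231.3] [-3.124 -0.01   2.079] F [ 0.1  0.1 -1. ] Tq [0.06 0.01 0.01] w 27.7
5 x [0.142, 0.147, 0.008, -0.037, -0.015, 0.471] total pos [0.63 0.8  0.04]
```

```bash
python3 -m crank '[[[0.14,0.15,0,-0.04,-0.01,0.47],[0.14,0.15,0,-0.04,-0.01,0.47],[0.14,0.15,0,-0.04,-0.01,0.47],[0.14,0.13,0,-0.04,-0.01,0.4],[0,0,0,0,0,0],[0,0,0,0,0,0]]]'; python3 -c "
from h import *
go([497.8,53.7,223],np.radians(105),1)"
```

```text
clock: 13.07
eef_pos: [492.5, 50.7, 226.7]
tool_rot: [-3.132, -0.006, 1.881]
force: [-0.4, -1.1, -1.4]
width: 27.8
now 13.0667 [492.5  50.7 226.7] [-3.132 -0.006  1.881] F [-0.4 -1.1 -1.4] Tq [ 0.01 -0.01  0.03] w 27.8
1 x [0.04, 0.201, 0.122, -0.096, -0.053, 0.461] total pos [0.04 0.2  0.12]
```

```bash
python3 -m crank '[[[0.04,0.12,0.07,-0.06,-0.03,0.3],[0,0.1,0.05,-0.04,-0.02,0.2],[0,0,0,0,0,0],[0,0,0,0,0,0],[0,0,0,0,0,0]]]'; python3 -c "
from h import *
go([497.8,53.7,223],np.radians(105),1)"
```

```text
clock: 13.48
eef_pos: [497.2, 52.0, 221.3]
tool_rot: [-3.138, 0.0, 1.83]
force: [0.8, 0.3, -1.7]
width: 27.8
now 13.4833 [497.2  52.  221.3] [-3.138  0.     1.83 ] F [ 0.8  0.3 -1.7] Tq [ 0.02  0.03 -0.03] w 27.8
1 x [0.051, 0.034, -0.056, -0.034, 0.0, -0.027] total pos [ 0.05  0.03 -0.06]
```

```bash
python3 -m crank '[[[0.05,0.03,0,-0.03,0,-0.02],[0,0,0.15,0,0,0],[0,0,0.15,0,0,0],[0,0,0.12,0,0,0],[0,0,0,0,0,0],[0,0,0,0,0,0]]]'; python3 -c "
from h import *
go([497.8,53.7,203],np.radians(105),1)"
```

```text
clock: 13.98
eef_pos: [497.4, 52.9, 207.3]
tool_rot: [-3.141, 0.0, 1.833]
force: [-0.5, 0.4, -1.2]
width: 27.4
now 13.9833 [497.4  52.9 207.3] [-3.141  0.     1.833] F [-0.5  0.4 -1.2] Tq [-0.   -0.06  0.01] w 27.4
1 x [0.024, 0.019, 0.143, -0.008, 0.002, -0.001] total pos [0.02 0.02 0.14]
```

The tip is 3.5 mm below the head top with no contact force, so it is in the slot. I'll seat it and turn.

```bash
python3 -m crank '[[[0.03,0.02,0.13,0,0,0],[0,0,0,0,0,-0.3],[0,0,0,0,0,-0.8],[0,0,0,0,0,-0.8],[0,0,0,0,0,-0.8],[0,0,0,0,0,-0.8]]]'; python3 -c "
from h import *
go([497.8,53.7,203],np.radians(197),12)"
```

```text
clock: 14.48
eef_pos: [497.9, 54.5, 202.4]
tool_rot: [-3.141, 0.0, 2.214]
force: [-0.7, 0.9, 1.2]
width: 27.3
now 14.4833 [497.9  54.5 202.4] [-3.141  0.     2.214] F [-0.7  0.9  1.2] Tq [-0.17  0.25 -0.18] w 27.3
12 x [-0.001, -0.002, -0.002, -0.001, -0.0, -0.975] total pos [-0.02 -0.02 -0.02]
```

```bash
python3 -m crank '[[[0,0,0,0,0,-0.9],[0,0,0,0,0,-0.9],[0,0,0,0,0,-0.9],[0,0,0,0,0,-0.9],[0,0,0,0,0,-0.9],[0,0,0,0,0,-0.9],[0,0,0,0,0,-0.9],[0,0,0,0,0,-0.9],[0,0,0,0,0,-0.8],[0,0,0,0,0,-0.4],[0,0,0,0,0,0]]]'; python3 -c "
from h import *
go([497.8,53.7,203],np.radians(197),5)"
```

```text
clock: 15.4
eef_pos: [498.0, 53.6, 202.4]
tool_rot: [-3.14, -0.001, 3.135]
force: [-0.3, -0.5, -0.1]
width: 28.0
now 15.4 [498.   53.6 202.4] [-3.140e+00 -1.000e-03  3.135e+00] F [-0.3 -0.5 -0.1] Tq [-0.05  0.17 -0.1 ] w 28.0
5 x [0.001, 0.001, -0.004, -0.003, -0.003, -0.58] total pos [ 0.01  0.   -0.02]
```

```bash
python3 -m crank '[[[0,0,0,0,0,-0.7],[0,0,0,0,0,-0.7],[0,0,0,0,0,-0.7],[0,0,0,0,0,-0.5],[0,0,0,0,0,-0.2],[0,0,0,0,0,0],[0,0,0,0,0,0.5],[0,0,0,0,0,0.5],[0,0,-0.2,0,0,0],[0,0,-0.5,0,0,0],[0,0,-0.6,0,0,0],[0,0,-0.2,0,0,0]]]'
python3 - <<'E'
from h import *
go([520,-200,255],1.5,1)
s=ctrl.get_image("scene")
b=cv2.resize(s["color"][...,::-1][195:305,260:370],(550,550),interpolation=cv2.INTER_CUBIC)
cv2.imwrite("pics/b5.png",b)
E
```

```text
clock: 16.4
eef_pos: [496.7, 53.4, 247.5]
tool_rot: [-3.14, -0.006, -2.966]
force: [1.0, -0.4, -1.5]
width: 27.6
now 16.4 [496.7  53.4 247.5] [-3.14  -0.006 -2.966] F [ 1.  -0.4 -1.5] Tq [ 0.03 -0.03  0.02] w 27.6
1 x [0.717, -8.454, -0.232, -0.063, -0.027, 17.356] total pos [ 0.72 -8.45 -0.23]
```

View pics/b5.png

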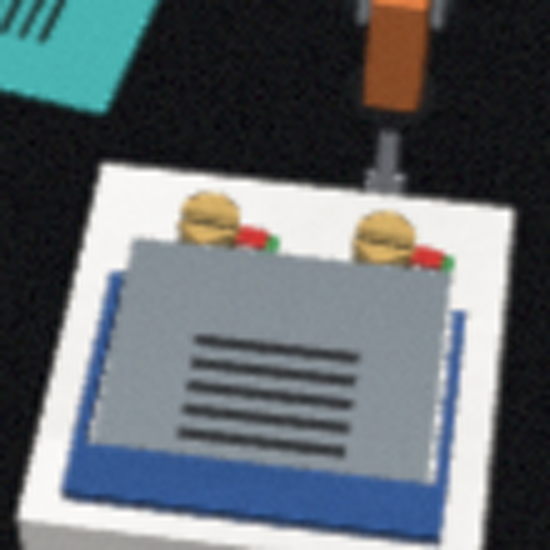

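Both red lugs are on their green dots (260,240 and 440,260). The panel's front edge has risen and now overlaps the bases of the heads. Next I'll carry the driver back.

```bash
python3 -c "
from h import *
y=ctrl.read_state()['tool_rot'][2]
go([524,-283,256],y,12)"
```

```text
now 16.45 [497.   53.5 247.7] [-3.14  -0.005 -2.966] F [ 0.4  0.4 -0.7] Tq [ 0.06 -0.07 -0.07] w 27.4
12 x [0.09, -0.933, -0.022, -0.001, -0.004, 0.0] total pos [  1.08 -11.2   -0.25]
```

```bash
python3 -m crank '[[[0.05,-0.5,-0.05,0,0,0],[0.09,-0.9,-0.05,0,0,0],[0.09,-0.9,-0.03,0,0,0],[0.09,-0.9,-0.02,0,0,0.3],[0.05,-0.9,-0.02,0,0,0.3],[0,-0.9,-0.02,0,0,0.3],[-0.05,-0.9,-0.02,0,0,0.3],[-0.05,-0.9,-0.02,0,0,0.3],[-0.1,-0.9,-0.02,0,0,0.3],[-0.15,-0.8,-0.02,0,0,0.3],[-0.15,-0.5,0,0,0,0.3],[0,0,0,0,0,0]]]'; python3 -c "
from h import *
go([523.8,-284,256],1.18,12)"
```

```text
clock: 17.45
eef_pos: [527.2, -228.5, 250.7]
tool_rot: [-3.138, -0.007, 3.06]
force: [0.2, -0.9, -1.9]
width: 27.9
now 17.45 [ 527.2 -228.5  250.7] [-3.138 -0.007  3.06 ] F [ 0.2 -0.9 -1.9] Tq [-0.02 -0.06 -0.01] w 27.9
12 x [-0.139, -0.114, -0.015, -0.007, -0.001, 1.496] total pos [-0.04 -1.85 -0.17]
```

```bash
python3 -m crank '[[[-0.08,-0.08,-0.02,0,0,0.95],[-0.08,-0.08,-0.02,0,0,0.95],[-0.08,-0.08,-0.02,0,0,0.95],[-0.08,-0.08,-0.02,0,0,0.95],[-0.08,-0.08,-0.02,0,0,0.95],[-0.08,-0.08,-0.02,0,0,0.95],[-0.08,-0.08,-0.02,0,0,0.95],[-0.08,-0.08,-0.02,0,0,0.95],[-0.08,-0.08,-0.02,0,0,0.95],[-0.08,-0.08,-0.02,0,0,0.95],[-0.08,-0.08,-0.02,0,0,0.95],[-0.08,-0.08,-0.02,0,0,0.95]]]'; python3 -c "
from h import *
go([523.8,-284,256],1.18,7)"
```

```text
clock: 18.45
eef_pos: [528.7, -253.7, 249.3]
tool_rot: [-3.126, -0.014, 1.828]
force: [-0.2, 0.3, -1.1]
width: 27.6
now 18.45 [ 528.7 -253.7  249.3] [-3.126 -0.014  1.828] F [-0.2  0.3 -1.1] Tq [ 0.01  0.03 -0.06] w 27.6
7 x [-0.147, -0.021, -0.033, -0.026, -0.012, 0.885] total pos [-0.93 -0.42 -0.23]
```

```bash
python3 -m crank '[[[-0.14,-0.02,-0.03,-0.03,-0.01,0.88],[-0.14,-0.02,-0.03,-0.03,-0.01,0.88],[-0.14,-0.02,-0.03,-0.03,-0.01,0.88],[-0.14,-0.02,-0.03,-0.03,-0.01,0.88],[-0.14,-0.02,-0.03,-0.03,-0.01,0.88],[-0.14,-0.02,-0.03,-0.02,-0.01,0.7],[0,0,0,0,0,0],[0,0,0,0,0,0],[0,0,0,0,0,0]]]'; python3 -c "
from h import *
go([523.8,-284,250],1.18,1)"
```

```text
clock: 19.2
eef_pos: [523.5, -267.1, 249.5]
tool_rot: [-3.131, -0.008, 1.284]
force: [0.9, -0.2, -1.6]
width: 27.7
now 19.2 [ 523.5 -267.1  249.5] [-3.131 -0.008  1.284] F [ 0.9 -0.2 -1.6] Tq [-0.01  0.   -0.  ] w 27.7
1 x [-0.538, 0.17, -0.023, -0.108, -0.075, 0.994] total pos [-0.54  0.17 -0.02]
```

```bash
python3 -m crank '[[[-0.25,0.08,0,-0.06,-0.04,0.5],[-0.25,0.08,0,-0.05,-0.04,0.5],[-0.05,0.02,0,0,0,0],[0,0,0,0,0,0],[0,0,0,0,0,0],[0,0,0,0,0,0]]]'; python3 -c "
from h import *
go([523.8,-284,240],1.18,1)"
```

```text
clock: 19.7
eef_pos: [524.2, -279.7, 248.0]
tool_rot: [-3.139, -0.003, 1.192]
force: [-1.1, -0.4, -2.0]
width: 27.6
now 19.7 [ 524.2 -279.7  248. ] [-3.139e+00 -3.000e-03  1.192e+00] F [-1.1 -0.4 -2. ] Tq [-0.06 -0.02  0.02] w 27.6
1 x [-0.138, 0.042, 0.267, -0.023, -0.031, 0.114] total pos [-0.14  0.04  0.27]
```

```bash
python3 -m crank '[[[-0.12,0.03,0.15,-0.02,-0.03,0.1],[-0.02,0.01,0.25,0,0,0],[0,0,0.25,0,0,0],[0,0,0.25,0,0,0],[0,0,0.1,0,0,0],[0,0,0,0,0,0],[0,0,0,0,0,0]]]'; python3 -c "
from h import *
go([523.8,-284,143],1.18,8)"
```

```text
clock: 20.28
eef_pos: [523.2, -282.8, 213.4]
tool_rot: [-3.139, -0.001, 1.184]
force: [-0.0, -0.2, -2.1]
width: 27.6
now 20.2833 [ 523.2 -282.8  213.4] [-3.139e+00 -1.000e-03  1.184e+00] F [-0.  -0.2 -2.1] Tq [ 0.05 -0.02 -0.02] w 27.6
8 x [-0.004, 0.005, 0.293, -0.003, -0.001, 0.005] total pos [-0.03  0.04  2.35]
```

Tip is in the mouth with no contact force; I'll lower the rest.

```bash
python3 -m crank '[[[0,0.01,0.25,0,0,0],[0,0.01,0.3,0,0,0],[0,0.01,0.3,0,0,0],[0,0,0.3,0,0,0],[0,0,0.3,0,0,0],[0,0,0.25,0,0,0],[0,0,0.2,0,0,0],[0,0,0.15,0,0,0],[0,0,0.06,0,0,0],[0,0,0,0,0,0],[0,0,0,0,0,0]]]'; python3 -c "
from h import *
go([523.8,-284,140.8],1.18,1)"
```

```text
clock: 21.2
eef_pos: [523.9, -282.8, 142.4]
tool_rot: [-3.138, -0.001, 1.185]
force: [-0.1, -0.1, -1.0]
width: 27.3
now 21.2 [ 523.9 -282.8  142.4] [-3.138e+00 -1.000e-03  1.185e+00] F [-0.1 -0.1 -1. ] Tq [-0.01 -0.02  0.01] w 27.3
1 x [-0.038, 0.014, 0.054, -0.037, -0.013, 0.044] total pos [-0.04  0.01  0.05]
```

```bash
python3 -m crank '[[[0,0,0.06,-0.03,0,0],[0,0,0,0,0,0],[0,0,0,0,0,0]]]'; python3 -m crank '[[[0,0,0,0,0,0],[0,0,0,0,0,0],[0,0,0,0,0,0],[0,0,0,0,0,0],[0,0,0,0,0,0],[0,0,0,0,0,0],[0,0,0,0,0,0],[0,0,0,0,0,0]]]' -1
```

```text
clock: 21.45
eef_pos: [524.8, -283.2, 141.6]
tool_rot: [3.14, -0.001, 1.185]
force: [0.2, -0.1, -1.9]
width: 27.5
clock: 22.12
eef_pos: [526.4, -284.0, 143.8]
tool_rot: [3.135, -0.001, 1.184]
force: [0.1, -0.3, 0.1]
width: 85.0
```

Released. Now straight up, then away.

```bash
python3 -m crank '[[[0,0,-0.3,0,0,0],[0,0,-0.5,0,0,0],[0,0,-0.5,0,0,0],[0,0,-0.5,0,0,0],[0,0,-0.5,0,0,0],[0,0,-0.5,0,0,0],[0,0,-0.5,0,0,0],[0,0,-0.4,0,0,0],[0,0,-0.2,0,0,0]]]'; python3 -m crank '[[[-0.5,0,-0.2,0,0,0],[-0.8,0,0,0,0,0],[-0.8,0,0,0,0,0],[-0.8,0,0,0,0,0],[-0.6,0,0,0,0,0],[0,0,0,0,0,0],[0,0,0,0,0,0]]]'
python3 - <<'E'
from h import *
np.set_printoptions(precision=1,suppress=True)
s=ctrl.get_image("scene");t=ctrl.get_image("top")
for im,pts in((t,[(295,248),(313,244),(330,243),(313,224)]),(s,[(300,248),(318,250),(336,252)])):
    for p in pts:print(p,dep(im,*p))
b=cv2.resize(s["color"][...,::-1][170:310,180:380],(800,560),interpolation=cv2.INTER_CUBIC)
cv2.imwrite("pics/b6.png",b)
# handle top in top view
hsv=cv2.cvtColor(t["color"],cv2.COLOR_RGB2HSV)
m=(hsv[...,0]>5)&(hsv[...,0]<20)&(hsv[...,1]>150)&(hsv[...,2]>200);m[:,:400]=0;m[:,470:]=0;m[:215]=0;m[270:]=0
ys,xs=np.where(m);
if len(xs):print(len(xs),atz(t,xs.mean(),ys.mean(),196),max(dep(t,u,v)[2] for u,v in zip(xs,ys)))
E
```

```text
clock: 22.87
eef_pos: [524.6, -282.8, 269.1]
tool_rot: [3.138, -0.002, 1.185]
force: [-0.4, 0.4, 0.4]
width: 85.1
clock: 23.45
eef_pos: [485.9, -381.6, 279.9]
tool_rot: [3.132, -0.002, 1.191]
force: [0.9, 1.0, -0.4]
width: 85.9
(295, 248) [522.9  60.  102.1]
(313, 244) [531.4  14.6 104.4]
(330, 243) [534.  -28.3  98. ]
(313, 224) [585.6  13.4  91.3]
(300, 248) [544.8 -39.5 100.6]
(318, 250) [536.4   9.8  97.4]
(336, 252) [530.5  59.7  97.7]
42 [ 520.7 -279.4  196. ] 200.451941007517
```

View pics/b6.png

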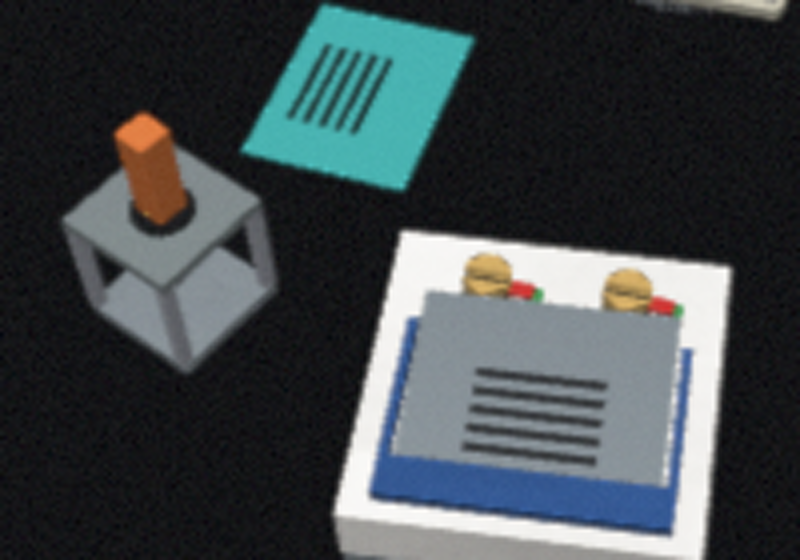

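The scene shows the driver upright in its rack (crop 150,170), both lugs on the green dots, and the panel front raised to about 100 mm on its top face. The gripper is clear, so I'm handing in.

```bash
python3 -m crank '[[[0,0,0,0,0,0],[0,0,0,0,0,0]]]'; python3 -c "
from cell import ctrl
print(ctrl.finish_job())"
```

```text
clock: 23.72
eef_pos: [487.4, -378.2, 279.9]
tool_rot: [3.132, -0.004, 1.196]
force: [0.1, -0.0, -0.2]
width: 85.4
the job is handed in; nothing more can be done
None
```

The job is handed in at 23.7 s. I took the screwdriver out of its rack, turned both fasteners anticlockwise with its blade, right first and then left, hung it back in the rack and let go. The hand-in reported no verdict.

**Fasteners and panel:** in the last pictures both red lugs point at their green dots. Most depth readings along the panel's front edge put its top at 97–102 mm. With the panel 4 mm thick, that matches the expected 96 mm for the lower edge. One reading gave 104 mm, which I take as noise at the edge.

**Screwdriver:** it stands upright with its collar seated on the plate. The top camera puts the handle at about (521, -279) mm, and the plate centre, which I take as the hole's centre, measured about (520–523, -286) mm. That is roughly 7 mm off, inside the 20 mm allowed.

**Forces and surroundings:** the force readings between moves stayed under about 3 N, and the gripper was open and clear at hand-in. I never went near the jar, bottle or carton, but I did not measure their positions again at the end.

**Where checks disagreed:** the top and wrist cameras differed by 2–3 mm in x. I also saw no clear torque rise at the fasteners' end stops, so the full quarter turn rests on the lug positions in the pictures and the angle the tool turned.

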